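# Sweep turning offcuts into the scrap bay

### The job

Clear the bench: with the fingertips, sweep the three wood offcuts (dark walnut block, red-brown cherry block, round branch slice) along the bench through the open mouth of the green scrap bay, so that all three lie inside it on its floor. Push them gently: do not pinch them, lift them or press hard, and leave the finished knob and pawn, and everything else on the bench, standing or lying where they are.

Things in the scene. Friction and masses are not known exactly. Their poses are not given: they have to be found in the camera images.
- bay: fixed green three-walled scrap bay, inside 240 mm wide (its x), 130 mm deep (its y), walls 35 mm high, 6 mm thick; open on top and along its whole -y side (the mouth, facing about world -y, turned up to 17 degrees). Floor level with the bench, no sill. Origin: centre of the inner floor; mouth line at its y = -65 mm, back wall at +65 mm, side walls at x = -120 and +120 mm
- walnut_mid (a point): centre of a loose dark brown walnut offcut, 48 (its x) by 28 (its y) by 22 mm high, about 20 g, slides freely on the bench
- cherry_mid (a point): centre of a loose red-brown cherry offcut, 36 by 36 by 22 mm high, about 20 g, slides freely on the bench
- slice_mid (a point): centre of a loose branch slice: disc 40 mm across, 22 mm high, dark bark side, pale top, about 20 g, slides freely on the bench
- knob: finished white turned drawer knob standing on the bench among the offcuts, 40 mm across, 48 mm high, origin at the centre of its foot; to be left alone
- pawn: finished yellow turned pawn standing on the bench among the offcuts, 38 mm across, 55 mm high, origin at the centre of its foot; to be left alone
- glue: white glue bottle, 56 mm across, 150 mm high, origin at the centre of its foot; to be left alone
- mug: blue mug, 76 mm across, 90 mm high, origin at the centre of its foot, handle at its +y; to be left alone
- mallet: hammer lying on the bench along its x, 260 mm long, head to +x, 26 mm high, origin at mid-length on its underside; to be left alone
- driver: red-handled screwdriver lying on the bench along its x, about 200 mm long, handle to -x, 26 mm high, origin near mid-length on its underside; to be left alone
- sandblock: cork sanding block, 100 by 60 by 35 mm, origin at the centre of its underside; to be left alone

How it is judged:
By the outcome, as a careful person would: the job done as asked, in the order asked, and still so for the second after the job is handed in, with the robot touching nothing.
It also fails if it takes over 72 s, if anything falls off the work surface, if the arm or the gripper's body presses on something with over 40 N, if the wrist force passes 120 N, or if a joint passes its speed limit or range.

### The arm

A 6-joint arm with a two-finger parallel gripper is mounted at the origin on the work surface. World frame = base frame: x ahead of the robot, y to its left, z up, the work surface at z = 0. Lengths are in m, angles in rad, forces in N, time in s.
With the tool pointing down it reaches from about 0.35 to 0.975 m from the base axis. Payload 4.9 kg.
Tool frame: the origin (TCP) lies on the mounting face of the last link; the fingertips stand manip.tips_ahead ahead of it and the grasp point (between the pads) lies 155 mm ahead of it (manip.tips_ahead is the distance from the TCP to the fingertips, in m); z points along the fingers, y is the line along which they close (so a half turn about z gives the same grasp; the last joint's range is limited). The gripper opens to 85 mm and grips with 20 to 120 N. Pads are 22 mm wide; open, the fingers measure 114 mm over their backs; the gripper's body (76 mm by 85 mm) begins 54 mm behind the grasp point. The pads swing forward as they close: fully open they stand 13 mm farther back than shut.
Start: joints at [-1.26, 0.053, 1.613, -0, 1.476, -0.119], TCP at [0.26, -0.568, 0.405] pointing down, gripper open.
Joint ranges: [-3.01, 3.01], [-1.01, 2.22], [0.06, 2.58], [-1.02, 4.17], [0.09, 2.62], [-3.14, 3.14]. Speed limits (rad/s): [2.57, 2.57, 3.14, 3.14, 3.14, 3.14].

### API

Orientations are given as a unit quaternion [x, y, z, w].
In Python, from plant import sensors, viewer, order, manip gives the robot as it stands.
- The arm moves only by the tool drive_tool, never from a script. Its argument "increments" is a list of rows, each an object with "translation": the shift along the tool's x, y, z scaled (see below), a list of three; "turn": the turn about the tool's z scaled (see below). A call has 1 to 8 rows; each row is the pose to reach, as a shift and turn from the pose commanded when the call began, along the tool's axes at that moment, turning the shorter way round; what a row does not reach only later rows make up. The controller multiplies each number of a shift by 0.1 m and each number of a turn by 180 degrees. A row lasts 1/10 s, in which the tool goes at most 50 mm and 8.59 degrees, less where a joint would pass 70% of its speed; a pose out of reach is approached as far as the arm can. A call with a number of a shift or a turn outside -1 to 1 is refused whole. A call with a gripper value outside its range is refused whole. "grip" is the gripper's target within -1 to 1 (fully open at 1, half-way at 0, shut at -1), set as the call begins (left out, the last holds). The fingers move at their own pace and stop on an object; "grip_force" is the grip in N (left out, the last holds). Time passes only in rows, so rows that repeat a pose let the fingers close. It gives the time, the measured TCP pose, the force, the opening and the grip force at its end, in the units of the state.
- sensors.state(): the state, without advancing time (a new reading comes with each control period).
- viewer.read_camera(name): name is "scene" or "top" or "wrist"; returns a dict with "frame" (420x560x3 uint8, red, green, blue), "z_map" (420x560 float32, m along the optical axis (not along the pixel's ray), 0 where there is no reading), "mtx" (3x3 intrinsics, pixels), "extrinsics" (4x4, takes a point from camera to world coordinates). Camera axes: x right, y down, z forward; pixel columns grow to the right and rows downward; lengths in m; the calibration is good to about 2 mm. The wrist camera is an equidistant fisheye: a pixel r from the principal point sees the ray r / f radians off the axis. A picture is of the moment at which its call begins.
- order.finish_job(): hands the job in; it is judged then, once.
The state is a dict: "clock": time; "joint_pos": joint angles; "qvel": joint speeds; "effort": joint torques, N m; "tcp_pos": TCP position; "eef_rot": TCP orientation; "contact_force": force on the tool from outside, world axes, zero at the start; "ft_torque": the same for the moment, N m; "grip_width": opening from 0.0 (shut) to 1.0 (fully open); "gripper_force": force on a finger pad.
Only numpy, scipy, OpenCV 4.12 (cv2) and the standard library are available. Lean on these libraries where they do the work, as an engineer would, in place of code of your own. Each camera call takes 0.05 s, during which the arm holds its last target. There are 200 camera calls.

## Working session

There is one attempt and no reset: what is moved stays moved. The work goes in short steps, Python scripts to look and compute and a tool call to move; the robot and the scene stay as the last step left them, time stands still between calls to the robot, and variables do not carry over. Pictures are saved under pics/ and viewed, at most 12 in all, crops included, and the job is handed in when it is done.

Besides the shell and the picture viewer there is one more tool, called as a command line: name --argument value ..., lists and objects as JSON in quotes. drive_tool: Moves the arm, as the interface text tells. Its arguments: {"type":"object","properties":{"increments":{"type":"array"},"grip":{"type":"number"},"grip_force":{"type":"number"}},"required":["increments"]}

```bash
mkdir -p pics; ls
python3 - <<'E'
from plant import sensors, viewer, order, manip
import cv2,numpy as np
s=sensors.state();print(s,manip.tips_ahead)
for n in("top","scene"):
    c=viewer.read_camera(n);cv2.imwrite(f"pics/{n}0.png",c["frame"][:,:,::-1]);np.savez(f"{n}0.npz",**c);print(c["mtx"],c["extrinsics"])
E
```

```text
pics
{'clock': 0.0, 'joint_pos': array([-1.25996758e+00,  5.33827044e-02,  1.61427486e+00,  5.02839479e-06,
        1.47599848e+00, -1.18993926e-01]), 'qvel': array([ 0.00012585, -0.00072275, -0.00084254, -0.00147853,  0.00082585,
       -0.00131132]), 'effort': array([ 5.87070354e-04, -3.93685949e+01, -3.70175099e+01, -9.16528370e-05,
        7.11486849e-03, -7.79474021e-06]), 'tcp_pos': array([ 0.26036796, -0.56789921,  0.40345806]), 'eef_rot': array([ 9.76994838e-01,  2.13260457e-01, -9.63145035e-05, -1.02719054e-03]), 'contact_force': array([-0.0379072 , -0.16941801,  0.20965133]), 'ft_torque': array([0.03547123, 0.02655291, 0.02709039]), 'gripper_force': 0.0, 'grip_width': 0.9965860876098335} 0.1734
[[531.40216737   0.         280.13879826]
 [  0.         531.40216737 209.73723855]
 [  0.           0.           1.        ]] [[-5.08036202e-02 -9.77699815e-01  2.03769634e-01  2.94662055e-01]
 [-9.98707861e-01  4.94763433e-02 -1.16060628e-02 -9.71383342e-02]
 [ 1.26546907e-03 -2.04095965e-01 -9.78950068e-01  1.56637135e+00]
 [ 0.00000000e+00  0.00000000e+00  0.00000000e+00  1.00000000e+00]]
[[537.45915386   0.         280.9732235 ]
 [  0.         537.45915386 205.26890246]
 [  0.           0.           1.        ]] [[-0.87501138  0.27168137 -0.40067982  1.13462206]
 [ 0.48358472  0.52880168 -0.69750599  0.82926145]
 [ 0.02238077 -0.80408831 -0.59408845  0.81949257]
 [ 0.          0.          0.          1.        ]]
```

View pics/top0.png

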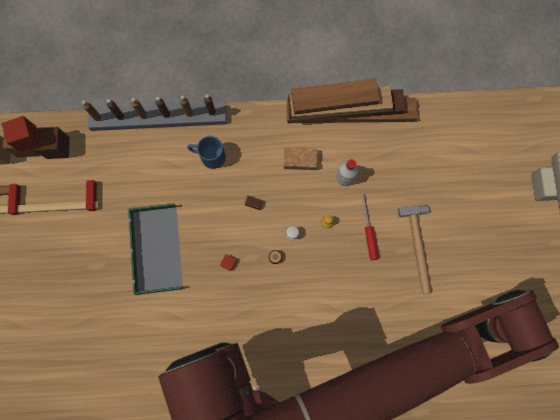

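View pics/scene0.png

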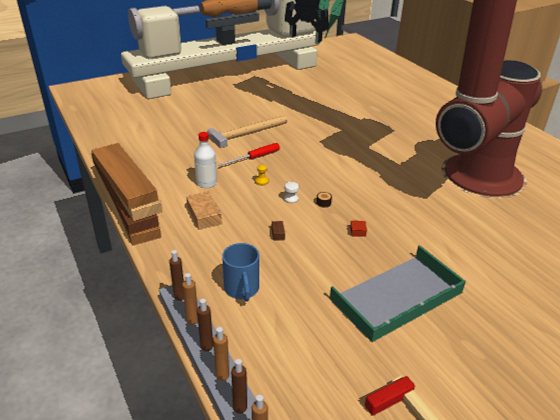

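The top view shows walnut (254,202), cherry (228,262), slice (275,257), knob (293,232), pawn (328,222), mug (211,152), and the bay at about (157,248) with its mouth to the right (‑y). Next I turn these into positions.

```bash
cat > h.py <<'E'
import numpy as np,cv2
def cloud(c):
    z=c["z_map"];K=c["mtx"];E=c["extrinsics"];v,u=np.mgrid[:z.shape[0],:z.shape[1]]
    P=np.stack([(u-K[0,2])/K[0,0]*z,(v-K[1,2])/K[1,1]*z,z],-1)
    W=P@E[:3,:3].T+E[:3,3]; W[z==0]=np.nan; return W
def blobs(c,lo=.010,box=(80,125,400,330)):
    W=cloud(c);x0,y0,x1,y1=box
    m=np.zeros(W.shape[:2],np.uint8);m[y0:y1,x0:x1]=((W[...,2]>lo)&(W[...,2]<.2))[y0:y1,x0:x1]
    n,L,S,C=cv2.connectedComponentsWithStats(m,connectivity=4)
    for i in range(1,n):
        if S[i,4]<25:continue
        q=W[L==i];zt=np.nanpercentile(q[:,2],90);t=q[q[:,2]>zt-.005]
        r=cv2.minAreaRect((t[:,:2]*1000).astype(np.float32))
        col=np.median(c["frame"][L==i],0)
        print("px",C[i].round(),"n",S[i,4],"zt",round(float(zt),3),"mid",(t[:,:2].min(0)/2+t[:,:2].max(0)/2).round(4),"mean",t[:,:2].mean(0).round(4),"rect",np.round(r[0]),np.round(r[1]),round(r[2]),col)
    return W
E
python3 - <<'E'
from h import *
c=np.load("top0.npz");W=blobs(c)
for u,v in((180,206),(133,208),(135,293),(182,290),(200,250),(300,280),(157,250)):print(u,v,W[v,u].round(3))
E
```

```text
px [120. 126.] n 244 zt 0.032 mid [0.9036 0.371 ] mean [0.9027 0.3926] rect [900. 371.] [174.   9.] 87 [57. 57. 58.]
px [209. 151.] n 600 zt 0.09 mid [0.796  0.0812] mean [0.7963 0.0819] rect [796.  81.] [74. 73.] 84 [35. 45. 55.]
px [301. 158.] n 716 zt 0.04 mid [ 0.7712 -0.1846] mean [ 0.772  -0.1847] rect [ 771. -185.] [99. 61.] 84 [143. 108.  75.]
px [347. 172.] n 429 zt 0.15 mid [ 0.7115 -0.3169] mean [ 0.7115 -0.3169] rect [ 712. -317.] [23. 26.] 86 [125. 107. 101.]
px [ 90. 196.] n 372 zt 0.035 mid [0.6892 0.4446] mean [0.6889 0.4453] rect [689. 445.] [26. 89.] 90 [130.  37.  34.]
px [365. 205.] n 47 zt 0.02 mid [ 0.617  -0.3674] mean [ 0.6191 -0.3681] rect [ 617. -368.] [71.  6.] 5 [120. 112. 110.]
px [254. 202.] n 161 zt 0.027 mid [ 0.6433 -0.0375] mean [ 0.6437 -0.0366] rect [644. -37.] [46. 28.] 68 [75. 49. 35.]
px [143. 247.] n 667 zt 0.039 mid [0.5206 0.2552] mean [0.5181 0.2843] rect [520. 256.] [252. 138.] 4 [43. 63. 50.]
px [327. 221.] n 113 zt 0.053 mid [ 0.577  -0.2542] mean [ 0.5766 -0.2541] rect [ 577. -254.] [21. 21.] 86 [156. 119.  49.]
px [371. 242.] n 311 zt 0.029 mid [ 0.5045 -0.3785] mean [ 0.5012 -0.3785] rect [ 505. -378.] [98. 24.] 1 [143.  40.  36.]
px [292. 232.] n 139 zt 0.051 mid [ 0.5455 -0.1476] mean [ 0.546  -0.1469] rect [ 545. -148.] [32. 29.] 75 [169. 163. 154.]
px [275. 256.] n 149 zt 0.027 mid [ 0.4786 -0.0936] mean [ 0.4778 -0.0949] rect [479. -93.] [35. 35.] 87 [132.  99.  68.]
px [228. 262.] n 161 zt 0.027 mid [0.4686 0.0452] mean [0.4693 0.0446] rect [469.  44.] [35. 35.] 60 [129.  53.  39.]
180 206 [ 0.648  0.186 -0.002]
133 208 [0.639 0.316 0.04 ]
135 293 [0.393 0.311 0.031]
182 290 [ 0.397  0.183 -0.005]
200 250 [ 0.512  0.128 -0.005]
300 280 [ 0.407 -0.163  0.003]
157 250 [0.516 0.253 0.008]
```

drive_tool --increments '[{"translation": [0.25,-0.25,0],"turn": -0.045},{"translation": [0.5,-0.5,0],"turn": -0.09},{"translation": [0.75,-0.75,0],"turn": -0.135},{"translation": [1,-1,0],"turn": -0.18},{"translation": [1,-1,0],"turn": -0.225},{"translation": [1,-1,0],"turn": -0.27},{"translation": [1,-1,0],"turn": -0.315},{"translation": [1,-1,0],"turn": -0.363}]' --grip -0.7 --grip_force 20

```text
clock: 0.9
tcp_pos: [0.3097, -0.4353, 0.4041]
eef_rot: [0.705, 0.709, 0.0, -0.0]
contact_force: [-0.0, 0.5, -0.7]
grip_width: 0.151
gripper_force: 0.0
```

drive_tool --increments '[{"translation": [0.5,0.4,0],"turn": 0},{"translation": [1,0.8,0],"turn": 0}]'

```text
clock: 1.1
tcp_pos: [0.3722, -0.3573, 0.4041]
eef_rot: [0.709, 0.705, 0.0, -0.0]
contact_force: [0.5, -0.6, -1.2]
grip_width: 0.148
gripper_force: 0.0
```

drive_tool --increments '[{"translation": [0.5,0.4,0],"turn": 0},{"translation": [1,0.8,0],"turn": 0}]'

```text
clock: 1.3
tcp_pos: [0.4354, -0.2779, 0.4043]
eef_rot: [0.708, 0.706, 0.0, -0.0]
contact_force: [-0.3, -1.1, 0.1]
grip_width: 0.149
gripper_force: 0.0
```

drive_tool --increments '[{"translation": [0.5,0,0],"turn": 0},{"translation": [1,0,0],"turn": 0}]'

```text
clock: 1.5
tcp_pos: [0.4352, -0.1777, 0.404]
eef_rot: [0.708, 0.707, -0.0, -0.001]
contact_force: [1.1, 0.9, -0.4]
grip_width: 0.151
gripper_force: 0.0
```

drive_tool --increments '[{"translation": [0.5,0,0.4],"turn": 0},{"translation": [1,0,0.8],"turn": 0},{"translation": [1.0,0,1.0],"turn": 0},{"translation": [1.0,0,1.0],"turn": 0}]'

```text
clock: 1.9
tcp_pos: [0.4326, -0.0766, 0.2984]
eef_rot: [0.706, 0.708, -0.002, -0.005]
contact_force: [-0.3, -0.6, -0.4]
grip_width: 0.151
gripper_force: 0.0
```

drive_tool --increments '[{"translation": [0.4,0.2,0],"turn": 0},{"translation": [0.62,0.37,0],"turn": 0},{"translation": [0.62,0.37,0.4],"turn": 0},{"translation": [0.62,0.37,0.8],"turn": 0},{"translation": [0.62,0.37,0.95],"turn": 0},{"translation": [0.62,0.37,0.95],"turn": 0},{"translation": [0.62,0.37,0.95],"turn": 0}]'

```text
clock: 2.6
tcp_pos: [0.4731, -0.0185, 0.2112]
eef_rot: [0.708, 0.706, 0.0, 0.001]
contact_force: [1.3, 0.2, 0.0]
grip_width: 0.153
gripper_force: 0.0
```

Run:
```python
from plant import sensors, viewer
import cv2
s=sensors.state();print(s["tcp_pos"],s["eef_rot"],s["contact_force"])
c=viewer.read_camera("wrist");cv2.imwrite("pics/w1.png",c["frame"][:,:,::-1])
```

```text
[ 0.47313269 -0.01849045  0.21115855] [7.07894684e-01 7.06317410e-01 3.92642332e-04 8.23639881e-04] [1.28468055 0.2116626  0.04087934]
```

View pics/w1.png

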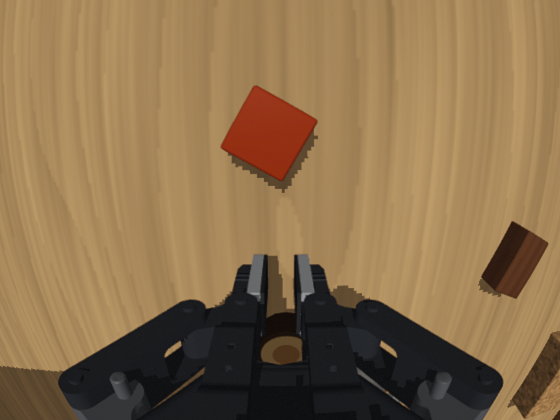

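The wrist view shows cherry ahead of the fingers, at (269,133), with the fingers at (283,280). The slice is behind them at (282,350), clear of the tips. I'll lower and push.

drive_tool --increments '[{"translation": [0,-0.02,0.15],"turn": 0},{"translation": [0,-0.04,0.27],"turn": 0},{"translation": [0,-0.04,0.29],"turn": 0},{"translation": [0.1,-0.04,0.29],"turn": 0},{"translation": [0.2,-0.04,0.29],"turn": 0},{"translation": [0.3,-0.04,0.29],"turn": 0},{"translation": [0.4,-0.05,0.29],"turn": 0},{"translation": [0.5,-0.05,0.29],"turn": 0}]'

```text
clock: 3.45
tcp_pos: [0.4672, 0.0335, 0.181]
eef_rot: [0.707, 0.707, 0.0, 0.0]
contact_force: [0.2, -0.8, 0.2]
grip_width: 0.148
gripper_force: 0.2
```

drive_tool --increments '[{"translation": [0.12,0,0],"turn": 0},{"translation": [0.24,0,0],"turn": 0},{"translation": [0.36,0,0],"turn": 0},{"translation": [0.48,0,0],"turn": 0},{"translation": [0.6,0,0],"turn": 0},{"translation": [0.72,0,0],"turn": 0},{"translation": [0.84,0,0],"turn": 0},{"translation": [0.96,0,0],"turn": 0}]'

```text
clock: 4.25
tcp_pos: [0.4673, 0.1294, 0.1807]
eef_rot: [0.708, 0.707, -0.0, -0.0]
contact_force: [-0.1, -0.4, 0.3]
grip_width: 0.151
gripper_force: 0.2
```

Run:
```python
from plant import sensors, viewer
import cv2
s=sensors.state();print(s["tcp_pos"],s["eef_rot"],s["contact_force"])
c=viewer.read_camera("wrist");cv2.imwrite("pics/w2.png",c["frame"][:,:,::-1])
```

```text
[0.46734375 0.12937925 0.18065498] [ 7.07615405e-01  7.06597789e-01 -4.62075641e-05 -3.83523656e-05] [-0.13780844 -0.35874235  0.27124365]
```

View pics/w2.png

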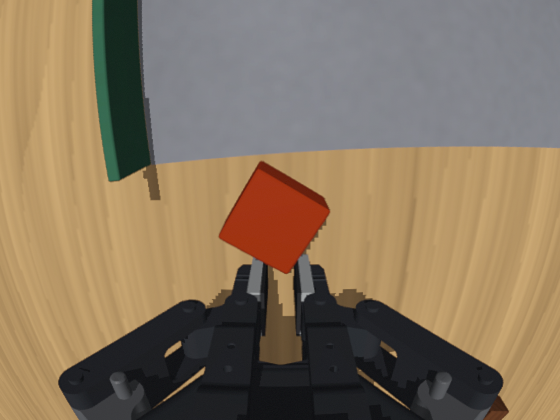

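Cherry (275,218) is riding steadily ahead of the fingers, just short of the mouth. The left wall at (120,90) is clear.

drive_tool --increments '[{"translation": [0.12,0,0],"turn": 0},{"translation": [0.25,0,0],"turn": 0},{"translation": [0.38,0,0],"turn": 0},{"translation": [0.5,0,0],"turn": 0},{"translation": [0.62,0,0],"turn": 0},{"translation": [0.75,0,0],"turn": 0},{"translation": [0.88,0,0],"turn": 0},{"translation": [1.0,0,0],"turn": 0}]'

```text
clock: 5.1
tcp_pos: [0.4675, 0.2295, 0.1807]
eef_rot: [0.708, 0.707, 0.0, -0.0]
contact_force: [0.3, -0.1, 0.1]
grip_width: 0.149
gripper_force: 0.1
```

drive_tool --increments '[{"translation": [-0.1,0,0],"turn": 0},{"translation": [-0.3,0,0],"turn": 0},{"translation": [-0.6,0,-0.3],"turn": 0},{"translation": [-1,0,-0.7],"turn": 0},{"translation": [-1,0,-0.9],"turn": 0}]' --grip -0.5

```text
clock: 5.6
tcp_pos: [0.4676, 0.1256, 0.2725]
eef_rot: [0.709, 0.705, 0.0, 0.001]
contact_force: [0.8, 0.1, 0.5]
grip_width: 0.246
gripper_force: 0.0
```

drive_tool --increments '[{"translation": [-0.5,0,0],"turn": 0},{"translation": [-1,0,0],"turn": 0}]'

```text
clock: 5.8
tcp_pos: [0.4673, 0.0272, 0.2724]
eef_rot: [0.707, 0.707, 0.001, 0.001]
contact_force: [0.2, 0.3, -0.7]
grip_width: 0.249
gripper_force: 0.0
```

drive_tool --increments '[{"translation": [-0.5,0,0],"turn": 0.025},{"translation": [-1,0,0],"turn": 0.05},{"translation": [-1,0,0],"turn": 0.05},{"translation": [-1,0,0],"turn": 0.05}]'

```text
clock: 6.2
tcp_pos: [0.4667, -0.0729, 0.2706]
eef_rot: [0.762, 0.648, -0.0, -0.0]
contact_force: [0.8, 0.1, 0.3]
grip_width: 0.25
gripper_force: 0.0
```

Run:
```python
from plant import sensors, viewer
import cv2
from h import *
s=sensors.state();print(s["tcp_pos"],s["eef_rot"],s["contact_force"],s["grip_width"])
c=viewer.read_camera("wrist");cv2.imwrite("pics/w3.png",c["frame"][:,:,::-1])
blobs(viewer.read_camera("top"))
```

```text
[ 0.46674824 -0.07293486  0.2706152 ] [ 7.61833051e-01  6.47773370e-01 -3.24314467e-05 -2.47982749e-04] [0.83799942 0.08489253 0.34281978] 0.2502890761501432
px [120. 126.] n 249 zt 0.033 mid [0.9028 0.3585] mean [0.9025 0.3917] rect [900. 359.] [198.   8.] 87 [60. 60. 60.]
px [209. 151.] n 598 zt 0.09 mid [0.7951 0.0811] mean [0.7943 0.0804] rect [795.  81.] [74. 75.] 88 [36. 47. 58.]
px [301. 158.] n 710 zt 0.041 mid [ 0.7716 -0.1845] mean [ 0.7713 -0.185 ] rect [ 772. -185.] [99. 60.] 84 [150. 113.  79.]
px [347. 172.] n 430 zt 0.151 mid [ 0.7107 -0.3168] mean [ 0.7111 -0.3169] rect [ 711. -317.] [23. 25.] 86 [131.  111.5 106. ]
px [ 90. 196.] n 369 zt 0.034 mid [0.6902 0.4448] mean [0.6909 0.4458] rect [690. 445.] [87. 26.] 2 [137.  40.  37.]
px [365. 208.] n 61 zt 0.021 mid [ 0.61   -0.3688] mean [ 0.605  -0.3692] rect [ 610. -369.] [86.  5.] 6 [125. 118. 114.]
px [254. 202.] n 165 zt 0.027 mid [ 0.6448 -0.0377] mean [ 0.6429 -0.0379] rect [645. -37.] [47. 28.] 67 [79. 52. 38.]
px [143. 247.] n 667 zt 0.039 mid [0.5209 0.2553] mean [0.5134 0.2844] rect [520. 256.] [252. 138.] 4 [45. 66. 52.]
px [328. 221.] n 114 zt 0.054 mid [ 0.5758 -0.2539] mean [ 0.5767 -0.2536] rect [ 575. -254.] [21. 24.] 85 [165.5 125.5  51. ]
px [371. 243.] n 295 zt 0.029 mid [ 0.5058 -0.3794] mean [ 0.5043 -0.3781] rect [ 506. -378.] [97. 22.] 4 [152.  42.  38.]
px [295. 231.] n 74 zt 0.051 mid [ 0.5459 -0.1497] mean [ 0.5488 -0.152 ] rect [ 550. -154.] [35. 21.] 34 [137.5 126.5 116.5]
px [155. 267.] n 162 zt 0.027 mid [0.4665 0.2586] mean [0.4659 0.2581] rect [466. 257.] [37. 35.] 59 [138.  57.  43.]
px [265. 273.] n 84 zt 0.198 mid [ 0.4143 -0.0648] mean [ 0.4118 -0.0654] rect [415. -65.] [23. 18.] 86 [61.5 60.  53. ]
```

View pics/w3.png

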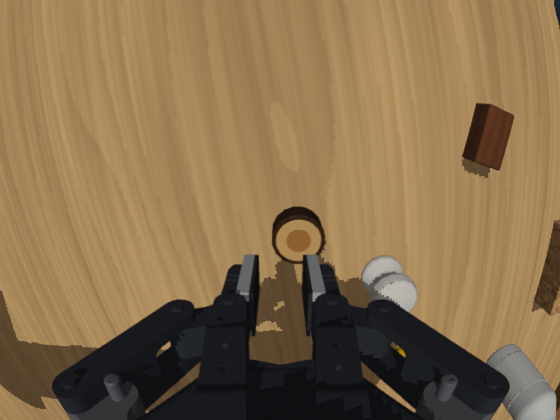

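Cherry lies at (0.466,0.258), inside the bay. The slice shows at (298,238), with the knob at (388,282) to the right of the fingers.

drive_tool --increments '[{"translation": [-0.4,0.15,0],"turn": 0},{"translation": [-0.68,0.15,0],"turn": 0},{"translation": [-0.68,0.15,0.3],"turn": 0},{"translation": [-0.68,0.15,0.6],"turn": 0},{"translation": [-0.68,0.15,0.8],"turn": 0},{"translation": [-0.68,0.15,0.89],"turn": 0},{"translation": [-0.68,0.15,0.89],"turn": 0}]'

```text
clock: 7.0
tcp_pos: [0.4708, -0.1396, 0.1803]
eef_rot: [0.76, 0.65, -0.001, -0.001]
contact_force: [0.2, -0.2, -0.6]
grip_width: 0.252
gripper_force: 0.0
```

Run:
```python
from plant import sensors, viewer
import cv2
s=sensors.state();print(s["tcp_pos"],s["eef_rot"],s["contact_force"])
c=viewer.read_camera("wrist");cv2.imwrite("pics/w4.png",c["frame"][:,:,::-1])
```

```text
[ 0.47079418 -0.13964236  0.18031543] [ 7.60092853e-01  6.49812480e-01 -6.40397945e-04 -1.47827645e-03] [ 0.20142033 -0.18751276 -0.62359596]
```

View pics/w4.png

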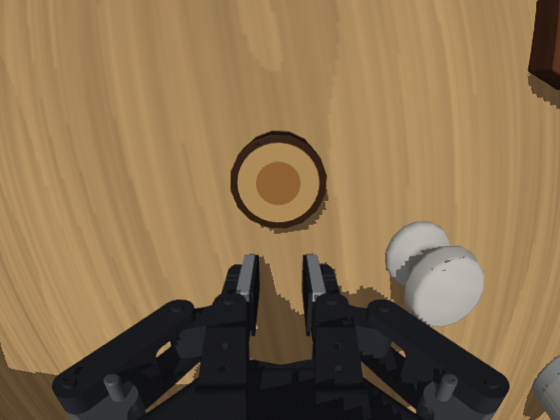

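The slice (279,182) is centred between the fingers, and the knob (440,275) is clear.

drive_tool --increments '[{"translation": [0.07,0,0],"turn": 0},{"translation": [0.14,0,0],"turn": 0},{"translation": [0.21,0,0],"turn": 0},{"translation": [0.28,0,0],"turn": 0},{"translation": [0.36,0,0],"turn": 0},{"translation": [0.46,0,0],"turn": 0},{"translation": [0.56,0,0],"turn": 0},{"translation": [0.66,0,0],"turn": 0}]'

```text
clock: 7.85
tcp_pos: [0.4817, -0.075, 0.1817]
eef_rot: [0.761, 0.649, -0.0, -0.0]
contact_force: [0.3, 0.3, -0.1]
grip_width: 0.251
gripper_force: 0.1
```

drive_tool --increments '[{"translation": [0.12,0,0],"turn": 0},{"translation": [0.25,0,0],"turn": 0},{"translation": [0.38,0,0],"turn": 0},{"translation": [0.5,0,0],"turn": 0},{"translation": [0.62,0,0],"turn": 0},{"translation": [0.75,0,0],"turn": 0},{"translation": [0.88,0,0],"turn": 0},{"translation": [1.0,0,0],"turn": 0}]'

```text
clock: 8.65
tcp_pos: [0.4975, 0.0239, 0.1817]
eef_rot: [0.761, 0.649, -0.0, -0.0]
contact_force: [0.1, 0.4, -0.2]
grip_width: 0.251
gripper_force: 0.1
```

drive_tool --increments '[{"translation": [0.12,0,0],"turn": 0},{"translation": [0.25,0,0],"turn": 0},{"translation": [0.38,0,0],"turn": 0},{"translation": [0.5,0,0],"turn": 0},{"translation": [0.62,0,0],"turn": 0},{"translation": [0.75,0,0],"turn": 0},{"translation": [0.88,0,0],"turn": 0},{"translation": [1.0,0,0],"turn": 0}]'

```text
clock: 9.45
tcp_pos: [0.5133, 0.1227, 0.1817]
eef_rot: [0.761, 0.649, 0.0, -0.0]
contact_force: [0.2, -0.5, -0.2]
grip_width: 0.25
gripper_force: 0.1
```

Run:
```python
from plant import sensors, viewer
import cv2
s=sensors.state();print(s["tcp_pos"],s["eef_rot"],s["contact_force"])
c=viewer.read_camera("wrist");cv2.imwrite("pics/w5.png",c["frame"][:,:,::-1])
```

```text
[0.51331967 0.12265682 0.18170497] [ 7.60807715e-01  6.48977365e-01  2.87886487e-05 -8.14883189e-06] [ 0.15213009 -0.54012579 -0.1739233 ]
```

View pics/w5.png

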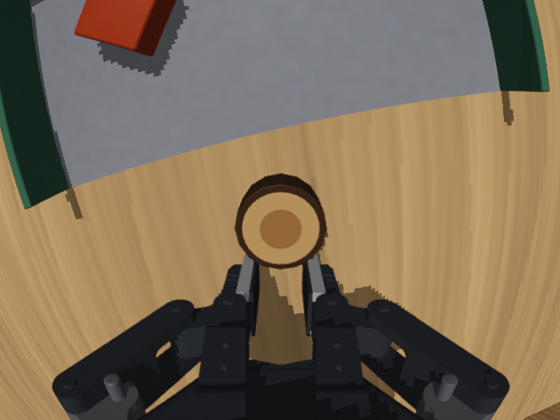

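The slice (281,228) is seated squarely between the fingertips and heading into the mouth, to the right of cherry (125,20).

drive_tool --increments '[{"translation": [0.12,0,0],"turn": 0},{"translation": [0.25,0,0],"turn": 0},{"translation": [0.38,0,0],"turn": 0},{"translation": [0.5,0,0],"turn": 0},{"translation": [0.62,0,0],"turn": 0},{"translation": [0.75,0,0],"turn": 0},{"translation": [0.88,0,0],"turn": 0},{"translation": [1.0,0,0],"turn": 0}]'

```text
clock: 10.3
tcp_pos: [0.5291, 0.2214, 0.1817]
eef_rot: [0.761, 0.649, 0.0, -0.0]
contact_force: [-0.6, -0.1, -0.3]
grip_width: 0.25
gripper_force: 0.0
```

drive_tool --increments '[{"translation": [-0.1,0,0],"turn": 0},{"translation": [-0.3,0,0],"turn": 0},{"translation": [-0.6,0,-0.3],"turn": 0},{"translation": [-1,0,-0.7],"turn": 0},{"translation": [-1,0,-0.9],"turn": 0},{"translation": [-1,0,-0.9],"turn": -0.04},{"translation": [-1,0,-0.9],"turn": -0.08},{"translation": [-1,0,-0.9],"turn": -0.1}]'

```text
clock: 11.1
tcp_pos: [0.5131, 0.1209, 0.2721]
eef_rot: [0.649, 0.761, 0.0, 0.0]
contact_force: [0.6, 0.7, -0.7]
grip_width: 0.248
gripper_force: 0.0
```

drive_tool --increments '[{"translation": [-0.4,0.25,0],"turn": 0},{"translation": [-0.8,0.5,0],"turn": 0},{"translation": [-1,0.5,0],"turn": 0}]'

```text
clock: 11.4
tcp_pos: [0.5801, 0.0278, 0.2724]
eef_rot: [0.651, 0.759, 0.0, 0.001]
contact_force: [-1.3, -0.3, 0.9]
grip_width: 0.25
gripper_force: 0.0
```

drive_tool --increments '[{"translation": [-0.4,0.25,0],"turn": 0},{"translation": [-0.8,0.5,0],"turn": 0},{"translation": [-1,0.5,0],"turn": 0}]'

```text
clock: 11.7
tcp_pos: [0.6448, -0.0637, 0.272]
eef_rot: [0.651, 0.759, 0.0, 0.001]
contact_force: [-0.4, 0.5, -0.2]
grip_width: 0.252
gripper_force: 0.0
```

drive_tool --increments '[{"translation": [-0.34,0.04,0],"turn": 0},{"translation": [-0.34,0.04,0.2],"turn": 0},{"translation": [-0.34,0.04,0.5],"turn": 0},{"translation": [-0.34,0.04,0.8],"turn": 0},{"translation": [-0.34,0.04,0.9],"turn": 0},{"translation": [-0.34,0.04,0.9],"turn": 0}]'

```text
clock: 12.3
tcp_pos: [0.6508, -0.0933, 0.1794]
eef_rot: [0.65, 0.76, -0.001, -0.002]
contact_force: [-0.3, 0.1, -0.4]
grip_width: 0.249
gripper_force: 0.0
```

Run:
```python
from plant import sensors, viewer
import cv2
s=sensors.state();print(s["tcp_pos"],s["eef_rot"],s["contact_force"])
c=viewer.read_camera("wrist");cv2.imwrite("pics/w6.png",c["frame"][:,:,::-1])
```

```text
[ 0.65077791 -0.09329381  0.17943807] [ 0.65002003  0.75991307 -0.00111466 -0.00220105] [-0.34182507  0.05732771 -0.39283841]
```

View pics/w6.png

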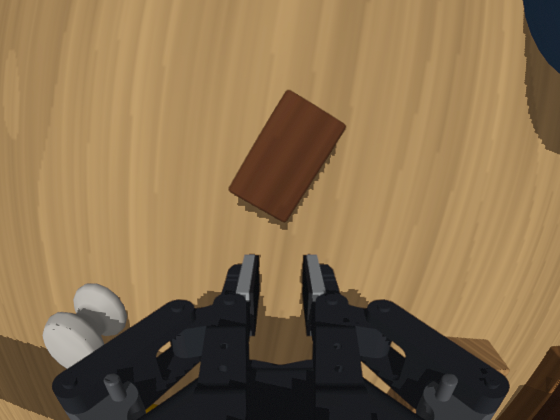

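Walnut (288,155) is ahead, with its near corner (285,222) centred between the fingers. The knob (85,320) and mug are clear.

drive_tool --increments '[{"translation": [0.07,0,0],"turn": 0},{"translation": [0.14,0,0],"turn": 0},{"translation": [0.21,0,0],"turn": 0},{"translation": [0.28,0,0],"turn": 0},{"translation": [0.36,0,0],"turn": 0},{"translation": [0.46,0,0],"turn": 0},{"translation": [0.56,0,0],"turn": 0},{"translation": [0.66,0,0],"turn": 0}]'

```text
clock: 13.15
tcp_pos: [0.6418, -0.0273, 0.1816]
eef_rot: [0.65, 0.76, -0.0, -0.0]
contact_force: [0.1, -0.2, -0.2]
grip_width: 0.25
gripper_force: 0.1
```

drive_tool --increments '[{"translation": [0.1,0,0],"turn": 0},{"translation": [0.2,0,0],"turn": 0},{"translation": [0.3,0,0],"turn": 0},{"translation": [0.4,0,0],"turn": 0},{"translation": [0.5,0,0],"turn": 0},{"translation": [0.6,0,0],"turn": 0},{"translation": [0.7,0,0],"turn": 0},{"translation": [0.8,0,0],"turn": 0}]'

```text
clock: 13.95
tcp_pos: [0.6294, 0.0516, 0.1817]
eef_rot: [0.65, 0.76, 0.0, -0.0]
contact_force: [0.4, -0.0, -0.2]
grip_width: 0.251
gripper_force: 0.0
```

Run:
```python
from plant import sensors, viewer
import cv2
s=sensors.state();print(s["tcp_pos"],s["eef_rot"],s["contact_force"])
c=viewer.read_camera("wrist");cv2.imwrite("pics/w7.png",c["frame"][:,:,::-1])
```

```text
[0.62941253 0.05155165 0.18171495] [ 6.49989371e-01  7.59943299e-01  9.96080282e-06 -4.70652395e-06] [ 0.36591214 -0.01584601 -0.202029  ]
```

View pics/w7.png

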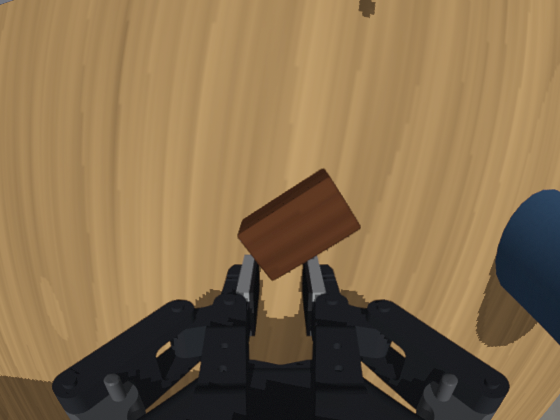

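Walnut (300,225) has swung about 60° and now sits with a corner between the fingertips, 8 mm to the right of centre. I'll bias the next push to the left so it clears the right bay wall.

drive_tool --increments '[{"translation": [0.1,-0.02,0],"turn": 0},{"translation": [0.2,-0.04,0],"turn": 0},{"translation": [0.3,-0.06,0],"turn": 0},{"translation": [0.4,-0.08,0],"turn": 0},{"translation": [0.5,-0.1,0],"turn": 0},{"translation": [0.6,-0.12,0],"turn": 0},{"translation": [0.7,-0.13,0],"turn": 0},{"translation": [0.8,-0.13,0],"turn": 0}]'

```text
clock: 14.8
tcp_pos: [0.604, 0.1286, 0.1817]
eef_rot: [0.65, 0.76, -0.0, -0.0]
contact_force: [-0.8, -1.1, -0.1]
grip_width: 0.249
gripper_force: 0.1
```

Run:
```python
from plant import sensors, viewer
import cv2
s=sensors.state();print(s["tcp_pos"],s["eef_rot"],s["contact_force"])
c=viewer.read_camera("wrist");cv2.imwrite("pics/w8.png",c["frame"][:,:,::-1])
```

```text
[0.60399508 0.12857614 0.181671  ] [ 6.49964079e-01  7.59964929e-01 -4.49134455e-05 -3.68148502e-05] [-0.75473251 -1.07879271 -0.14598974]
```

View pics/w8.png

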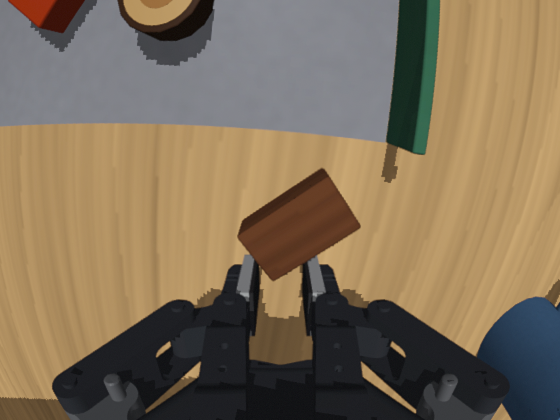

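Walnut (300,225) is steady at the mouth, with the wall's inner face at x≈390 and the slice's edge at x≈213. Straight ahead passes between them.

drive_tool --increments '[{"translation": [0.1,0,0],"turn": 0},{"translation": [0.22,0,0],"turn": 0},{"translation": [0.34,0,0],"turn": 0},{"translation": [0.46,0,0],"turn": 0},{"translation": [0.58,0,0],"turn": 0},{"translation": [0.7,0,0],"turn": 0},{"translation": [0.82,0,0],"turn": 0},{"translation": [0.92,0,0],"turn": 0}]'

```text
clock: 15.65
tcp_pos: [0.5898, 0.2198, 0.1817]
eef_rot: [0.65, 0.76, 0.0, -0.0]
contact_force: [0.2, 0.7, 0.8]
grip_width: 0.25
gripper_force: 0.1
```

drive_tool --increments '[{"translation": [-0.1,0,0],"turn": 0},{"translation": [-0.3,0,0],"turn": 0},{"translation": [-0.6,0,-0.3],"turn": 0},{"translation": [-1,0,-0.7],"turn": 0},{"translation": [-1,0,-1],"turn": 0},{"translation": [-1,0,-1],"turn": 0}]'

```text
clock: 16.25
tcp_pos: [0.608, 0.1179, 0.2886]
eef_rot: [0.651, 0.759, 0.004, 0.004]
contact_force: [0.5, 0.0, 1.2]
grip_width: 0.246
gripper_force: 0.0
```

Run:
```python
from plant import sensors, viewer
import cv2
from h import *
c=viewer.read_camera("top");blobs(c)
w=viewer.read_camera("wrist")["frame"]
cv2.imwrite("pics/fin.png",np.hstack([cv2.resize(c["frame"][120:330,80:400],(400,262)),cv2.resize(w,(349,262))])[:,:,::-1])
```

```text
px [122. 126.] n 257 zt 0.031 mid [0.9033 0.3511] mean [0.9028 0.3939] rect [900. 351.] [213.   9.] 88 [60. 60. 61.]
px [209. 151.] n 598 zt 0.09 mid [0.7958 0.087 ] mean [0.7958 0.0822] rect [796.  80.] [76. 75.] 32 [37.5 48.  59. ]
px [301. 158.] n 713 zt 0.04 mid [ 0.7724 -0.1848] mean [ 0.7714 -0.1839] rect [ 772. -185.] [100.  62.] 84 [157. 118.  83.]
px [347. 172.] n 434 zt 0.15 mid [ 0.7112 -0.3172] mean [ 0.7109 -0.317 ] rect [ 711. -317.] [22. 25.] 84 [134.5 117.  110. ]
px [ 90. 196.] n 365 zt 0.034 mid [0.6907 0.4458] mean [0.689  0.4461] rect [691. 445.] [87. 26.] 1 [143.  41.  37.]
px [170. 205.] n 35 zt 0.039 mid [0.6461 0.2065] mean [0.6454 0.2072] rect [646. 207.] [ 6. 21.] 10 [39. 56. 44.]
px [371. 239.] n 335 zt 0.029 mid [ 0.5287 -0.3788] mean [ 0.503  -0.3777] rect [ 529. -375.] [146.  24.] 5 [153.  45.  41.]
px [135. 249.] n 488 zt 0.039 mid [0.518  0.2914] mean [0.5198 0.31  ] rect [518. 294.] [252.  63.] 4 [42.5 62.  50. ]
px [327. 221.] n 113 zt 0.055 mid [ 0.5751 -0.254 ] mean [ 0.576 -0.254] rect [ 576. -255.] [21. 22.] 17 [173. 133.  54.]
px [292. 232.] n 141 zt 0.051 mid [ 0.5449 -0.1478] mean [ 0.5454 -0.1467] rect [ 545. -148.] [32. 32.] 88 [99. 96. 90.]
px [152. 266.] n 102 zt 0.027 mid [0.468  0.2668] mean [0.4673 0.2652] rect [468. 261.] [29. 34.] 61 [144.  61.  46.]
```

View pics/fin.png

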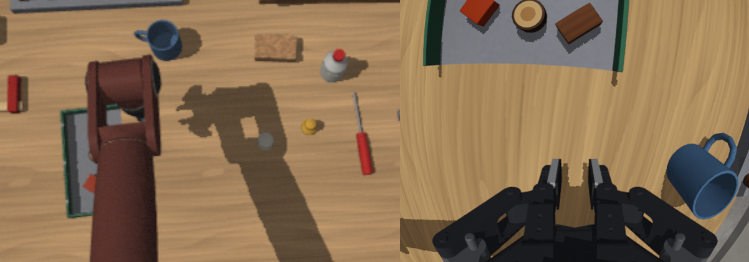

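The wrist view shows cherry (479,10), slice (528,15) and walnut (579,22) all inside the bay, past the mouth line at y≈68. The knob, pawn and mug haven't moved, and the arm is clear.

drive_tool --increments '[{"translation": [0,0,-0.3],"turn": 0},{"translation": [0,0,-0.5],"turn": 0},{"translation": [0,0,-0.5],"turn": 0},{"translation": [0,0,-0.5],"turn": 0}]'

```text
clock: 16.75
tcp_pos: [0.6051, 0.12, 0.3299]
eef_rot: [0.65, 0.76, -0.001, -0.001]
contact_force: [0.4, 0.3, 0.9]
grip_width: 0.25
gripper_force: 0.0
```

```bash
python3 -c "
from plant import order;print(order.finish_job())"
```

```text
the job is handed in; nothing more can be done
None
```

The walnut, cherry and branch-slice offcuts all lie inside the green bay; nothing else on the bench appears to have moved, and the job was handed in at about 17 s of the 72 s limit (no verdict was returned).

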